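# Change the rivet feeder from brass to black

## Robot

A 7-joint arm with a two-finger parallel gripper is mounted at the origin on the work surface. World frame = base frame: x ahead of the robot, y to its left, z up, the work surface at z = 0. Lengths are in mm, angles in rad, forces in N, time in s.
With the tool pointing down it reaches from about 400 to 900 mm from the base axis. Payload 5.6 kg.
Tool frame: the origin (TCP) lies midway between the tips of the shut fingers; the grasp point (between the pads) lies 19 mm behind it; x points along the fingers, y is the direction in which the jaws open and shut, and the axes are right-handed (so a half turn about x gives the same grasp; the last joint's range is limited). The gripper opens to 92 mm and grips with 3 to 60 N. Pads are 20 mm wide; open, the fingers measure 128 mm over their backs; the gripper's body (75 mm by 189 mm) begins 69 mm behind the grasp point.
Start: joints at [-1.289, 0.468, -0.012, 1.603, 0.006, 1.071, -0.056], TCP at [207.469, 616.008, 214.592] pointing down, gripper open.
Joint ranges: [-2.53, 2.53], [-0.31, 2.02], [-1.57, 1.55], [0.28, 2.44], [-1.29, 4.43], [0.15, 1.84], [-2.92, 2.92]. Speed limits (rad/s): [2.57, 2.57, 3.14, 3.14, 3.14, 3.14, 3.14].

## Interface

Orientations are given as a rotation vector (axis times angle).
In Python, from cell import robot, grip, kin, viewer gives the robot as it stands. Calls block until the motion is done:
- robot.movep(position, orientation): joint-space move of the TCP to a pose.
- robot.servo_line(position, feed=150, rotation=None): straight line of the TCP; rotation=None keeps the orientation; feed is the mean speed in mm/s.
- robot.goto_joints(angles): joint-space move.
- grip(opening, newtons=None): opening from 0.0 (shut) to 1.0 (fully open); newtons is the grip in N (None keeps the last); returns when the fingers have stopped.
- robot.hold(seconds).
- kin.ik(position, orientation): joint angles nearest the present ones, or None.
- robot.observe(): the state.
- viewer.read_camera(name): name is "scene" or "top" or "wrist"; returns the picture (384x512x3 uint8, red, green, blue); there is no depth.
- viewer.camera_info(name): a dict with "camera_matrix" (3x3 intrinsics, pixels), "R" (3x3) and "t" (3): a world point X has camera coordinates R X + t. Camera axes: x right, y down, z forward; pixel columns grow to the right and rows downward; lengths in mm; the calibration is good to about 2 mm. A picture is of the moment at which its call begins: read the wrist's pose just before it. camera_info takes no time and is no camera call; for the wrist camera it gives the pose at the moment of the call.
A pose or a line that the arm cannot do raises robot.IKError and nothing moves.
- robot.job_done(): hands the job in, once; it reports no verdict.
Trained networks look in the newest picture that a camera, given by its name, has taken for a name from the list of things; names that differ only in an ending like _2 or _b are one class to them, and where a whole thing is asked for, a point or a joint stands for the part that bears it (a point fixed in the world has none). Each returns a list of dicts, best first, with "confidence" (0 to 1); they miss things now and then, are a little off and sometimes report something else, mostly with a low value. They report only what shows in the picture. A call takes as long as a camera call. They do not tell look-alikes from the thing itself.
- viewer.silhouettes(name, camera): "mask" (384x512 bool, what is visible of it).
- viewer.pinpoint(name, camera): "at" ([x, y, z] in mm, in the coordinates of the camera as it stood for that picture, good to about 4 mm: a listed point, or the origin of a listed thing).
The state is a dict: "t": time; "joints": joint angles; "joint_velocities": joint speeds; "joint_torque": joint torques, N m; "tcp_pos": TCP position; "tcp_rot": TCP orientation; "contact_force": force on the tool from outside, world axes, zero at the start; "wrist_torque": the same for the moment, N m; "grip_width": opening from 0.0 (shut) to 1.0 (fully open).
Only numpy, scipy, OpenCV 4.12 (cv2) and the standard library are available. Lean on these libraries where they do the work, as an engineer would, in place of code of your own. Each camera call takes 0.05 s, during which the arm holds its last target.

## Task

The rivet feeder works from whichever cartridge is pushed home, and its bays have push-push catches. First push the home yellow (brass rivet) cartridge down once more so that its catch lets go and it pops up, then push the black cartridge down until its catch holds it home. Leave the red cartridge standing up as it is, and all three in their bays.

Things in the scene. Friction and masses are not known exactly. Their poses are not given: they have to be found in the camera images.
- yellow_top (a point): Centre of the flat top of the yellow cartridge (brass rivets), an upright block 44 x 36 mm across (its x, y), 90 mm tall, in a close-fitting bay; z up. Starts home. Three such bays, in any order, stand 85 mm apart in a row along the cartridges' y axis; bay walls end 102 mm above the bench. Height of a top: popped up 147 mm, held home 134 mm, pressed to the hard stop 115 mm.
- black_top (a point): Centre of the flat top of the black cartridge (black rivets): size, bay and heights as the yellow one. Starts popped up. All catches alike: press mid-top straight down to the stop, then lift off: a popped-up one stays home, a home one rises. A push ending over 1 mm short of the stop may do nothing. It resists with 4 to 15 N on the way; press at about 35 mm/s; 18 to 25 N at the stop is fine.
- red_top (a point): Centre of the flat top of the red cartridge (copper rivets): same size, bay, heights and catch. Starts popped up and must stay so.
Mind the look-alikes: they are no part of the job. There is more than one size of the part that bears red_top; the job needs the largest.

How it is judged (in metres and radians):
On the way:
1. the yellow cartridge has popped up while the black one is still up (height (world z) of yellow_top between 0.142 and 0.153 m and height (world z) of black_top above 0.142 m), for 0.2 s.
At the end, for the whole second after the job is handed in: All three cartridges are in their own bays: the black one is held home by its catch (top 128 to 139 mm above the bench), the yellow and the red ones stand popped up (tops 142 to 153 mm) (height (world z) of yellow_top between 0.142 and 0.153 m and height (world z) of black_top between 0.128 and 0.139 m and height (world z) of red_top between 0.142 and 0.153 m and distance of each of yellow_top, black_top from where it was at the start of the episode below 0.03 m and distance of red_top from where it was at the start of the episode below 0.01 m); the robot touches nothing.
It fails at once if the red cartridge was pushed down by more than 12 mm or lifted (height (world z) of red_top below 0.135 m or height (world z) of red_top above 0.165 m).
It also fails if it takes over 38 s, if anything falls off the work surface, if the arm or the gripper's body presses on something with over 40 N, if the wrist force passes 120 N, or if a joint passes its speed limit or range.

## Working session

There is one attempt and no reset: what is moved stays moved. The work goes in short steps, each a Python script; the robot and the scene stay as the last script left them, time stands still between calls to the robot, and variables do not carry over. Pictures are saved under pics/ and viewed, and the job is handed in when it is done.

```bash
ls; mkdir -p pics
python3 - <<'E'
from cell import robot, grip, kin, viewer
import cv2,numpy as np
for c in ["scene","top"]:
    im=viewer.read_camera(c); cv2.imwrite(f"pics/{c}0.png",im[:,:,::-1])
    i=viewer.camera_info(c); R=np.array(i["R"]);t=np.array(i["t"]);print(c,-R.T@t, R[2])
    for n in ["yellow_top","black_top","red_top"]:
        for d in viewer.pinpoint(n,c):
            p=np.array(d["at"]); K=np.array(i["camera_matrix"]); u=K@p
            print(n,round(d["confidence"],2),(R.T@(p-t)).round(1),(u[:2]/u[2]).round())
s=robot.observe();print(s["t"],s["tcp_pos"],s["tcp_rot"],s["contact_force"],s["grip_width"])
E
```

```text
pics
scene [847.7561096   48.21468109 661.9258149 ] [-0.55121581 -0.02316627 -0.83404104]
yellow_top 0.57 [544.9  81.3 139. ] [280. 214.]
black_top 0.88 [562.3 166.1 150.7] [335. 223.]
red_top 0.69 [ 5.238e+02 -5.000e-01  1.486e+02] [229. 197.]
red_top 0.64 [410.1  36.   63.8] [255. 172.]
top [462.57631269   8.4352186  762.42482438] [ 0.10069851 -0.00648115 -0.99489588]
yellow_top 0.68 [541.   85.2 132.1] [210. 181.]
black_top 0.8 [564.2 166.7 146. ] [160. 167.]
red_top 0.81 [414.3  30.4  61.4] [244. 253.]
red_top 0.81 [405.5 -68.6  62.8] [298. 257.]
red_top 0.8 [526.    3.8 145.2] [258. 188.]
0.4 [207.44760161 615.93761808 214.43548504] [ 0.2547544   1.55571561 -0.25510742] [0.24525246 0.20254422 0.3468773 ] 1.0011439510798361
```

Run:
```python
import cv2,numpy as np
a=cv2.imread("pics/scene0.png");b=cv2.imread("pics/top0.png")
a=a[130:290,180:400];b=b[130:290,120:340]
cv2.imwrite("pics/crop0.png",np.vstack([cv2.resize(x,(412*1,300),interpolation=cv2.INTER_CUBIC) for x in (a,b)]))
```

```text
(no output)
```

View pics/crop0.png

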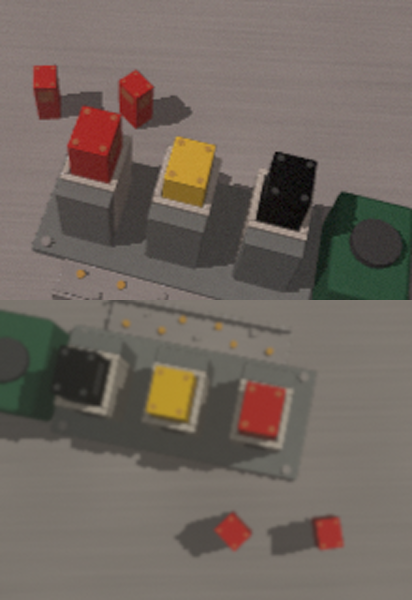

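View pics/top0.png

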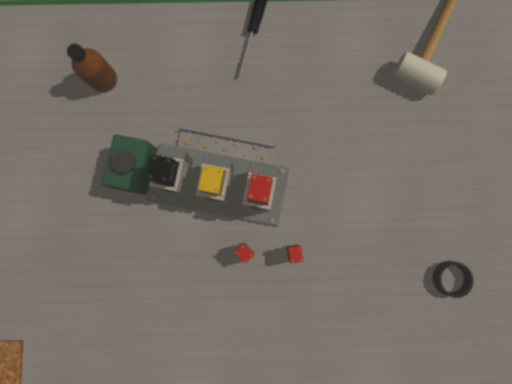

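```bash
cat > h.py <<'E'
from cell import robot, grip, kin, viewer
import cv2,numpy as np
from scipy.spatial.transform import Rotation as Ro
def cam(c):
    i=viewer.camera_info(c); return np.array(i["camera_matrix"]),np.array(i["R"]),np.array(i["t"])
def atz(c,uv,z):
    K,R,t=cam(c); d=R.T@np.linalg.solve(K,[uv[0],uv[1],1]); o=-R.T@t
    return o+d*(z-o[2])/d[2]
def tri(uvs,uvt):
    P=[]
    for c in("scene","top"):
        K,R,t=cam(c);P.append(K@np.c_[R,t])
    X=cv2.triangulatePoints(P[0],P[1],np.array(uvs,float),np.array(uvt,float)).ravel();return X[:3]/X[3]
E
python3 - <<'E'
from h import *
def pix(c,n):
    K,R,t=cam(c);o=[]
    for d in viewer.pinpoint(n,c):
        u=K@np.array(d["at"]);o.append((R.T@(np.array(d["at"])-t),u[:2]/u[2]))
    return o
for n,z,x0 in(("yellow_top",134,(543,83)),("black_top",147,(563,166)),("red_top",147,(525,2))):
    for c in("scene","top"):
        # top-face screws / colour blob centroid
        im=viewer.read_camera(c)
        for X,uv in pix(c,n):
            if np.hypot(*(X[:2]-x0))<25: print(n,c,uv.round(1),atz(c,uv,z).round(1))
print("knob",tri((381,259),(124,163)))
print(Ro.from_rotvec(robot.observe()["tcp_rot"]).as_matrix().round(2))
ims=[]
for c,(r,q) in(("scene",((180,260),(180,380))),("top",((140,220),(100,300)))):
    im=viewer.read_camera(c)[r[0]:r[1],q[0]:q[1],::-1]; im=np.clip(im.astype(float)*1.6,0,255).astype(np.uint8)
    ims.append(cv2.resize(im,None,fx=3.6,fy=3.6,interpolation=cv2.INTER_CUBIC))
cv2.imwrite("pics/crop1.png",np.vstack(ims))
E
```

```text
yellow_top scene [280.8 216.9] [546.7  83.6 134. ]
yellow_top top [209.3 177.4] [547.   85.3 134. ]
black_top scene [334.9 223.1] [559.8 166.4 147. ]
black_top top [158.7 168. ] [562.5 167.8 147. ]
red_top scene [230.8 200.2] [528.3   2.4 147. ]
red_top top [257.8 186.7] [528.2   3.3 147. ]
knob [584.47203914 252.41266659  77.37514451]
[[ 0.    0.32  0.95]
 [ 0.    0.95 -0.32]
 [-1.    0.    0.  ]]
```

View pics/crop1.png

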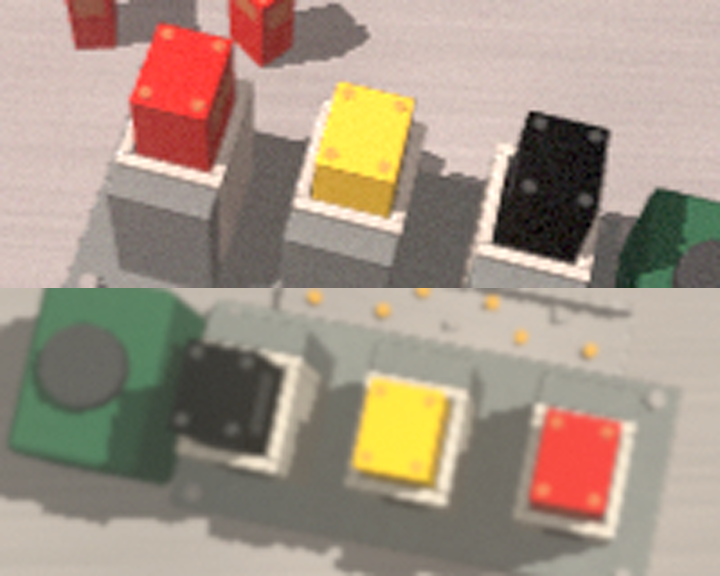

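Run:
```python
from h import *
S={"red":((182,69),(575.5,172),147),"yellow":((367,129),(398,140),134),"black":((562,161),(214,100.5),147)}
P={}
for n,(s,q,z) in S.items():
    us=np.array(s)/3.6+180; ut=np.array(q)/3.6+(100,140)
    a,b=atz("scene",us,z),atz("top",ut,z); P[n]=(a+b)[:2]/2
    print(n,a.round(1),b.round(1),tri(us,ut).round(1))
A=np.array([P[k] for k in("red","yellow","black")]); d=A[2]-A[0]; d/=np.hypot(*d)
m=A.mean(0); F=np.array([m+k*85*d for k in(-1,0,1)]); print(A.round(1),F.round(1),np.diff(A,axis=0),d, np.arctan2(-d[0],d[1]))
```

```text
red [526.5   1.9 147. ] [ 5.263e+02 -1.000e-01  1.470e+02] [526.3   0.9 146.6]
yellow [544.6  85.5 134. ] [544.4  83.2 134. ] [544.4  84.4 133.4]
black [562.6 168.2 147. ] [562.6 166.6 147. ] [562.7 167.4 146.9]
[[526.4   0.9]
 [544.5  84.3]
 [562.6 167.4]] [[526.4   1.1]
 [544.5  84.2]
 [562.6 167.3]] [[18.07619101 83.41519351]
 [18.1413892  83.05320606]] [0.21259105 0.97714126] -0.2142258630890672
```

```bash
cat >> h.py <<'E'
POS={"red":(526.4,1.1),"yellow":(544.5,84.2),"black":(562.6,167.3)}
def rot(sgn):
    y=np.array([.9771,-.2126,0])*sgn;y/=np.linalg.norm(y);x=np.array([0,0,-1.]);z=np.cross(x,y)
    return Ro.from_matrix(np.c_[x,y,z]).as_rotvec()
def st(m=""):
    s=robot.observe();print(m,round(s["t"],2),np.round(s["tcp_pos"],2),np.round(s["contact_force"],1));return s
E
python3 - <<'E'
from h import *
print(robot.observe()["joints"])
for n in("yellow","black"):
  for g in(1,-1):
    for z in (185,114):
      q=kin.ik([*POS[n],z],rot(g));print(n,g,z,None if q is None else np.round(q,2))
E
```

```text
[-1.28899149  0.46755159 -0.01163023  1.60268131  0.00603693  1.07142411
 -0.05629627]
yellow 1 185 [-0.68  0.36  0.57  1.91 -0.24  0.94 -0.2 ]
yellow 1 114 [-0.64  0.47  0.54  1.96 -0.33  0.8  -0.13]
yellow -1 185 [-0.24  0.33  0.03  1.88 -0.01  0.93  2.73]
yellow -1 114 [-0.17  0.43 -0.05  1.93  0.03  0.78  2.69]
black 1 185 [-0.76  0.42  0.54  1.82 -0.26  0.97 -0.33]
black 1 114 [-0.74  0.52  0.52  1.87 -0.34  0.84 -0.27]
black -1 185 [-0.28  0.4  -0.08  1.79  0.04  0.96  2.55]
black -1 114 [-0.24  0.49 -0.14  1.83  0.09  0.82  2.51]
```

Run:
```python
from h import *
p=robot.observe()["tcp_pos"]
grip(0.0,20)
robot.movep([p[0],p[1],320],robot.observe()["tcp_rot"])
robot.movep([*POS["yellow"],300],rot(1))
robot.movep([*POS["yellow"],175],rot(1))
s=st("above")
print(Ro.from_rotvec(s["tcp_rot"]).as_matrix().round(3),s["grip_width"])
for n,c in (("a","scene"),("b","top")): cv2.imwrite(f"pics/above_{c}.png",viewer.read_camera(c)[:,:,::-1])
cv2.imwrite("pics/above.png",np.hstack([cv2.resize(cv2.imread(f"pics/above_{c}.png")[100:300,100:400],(400,267)) for c in("scene","top")]))
```

```text
above 5.77 [545.32  84.58 175.76] [ 0.8 -0.   0.2]
[[ 0.001  0.977 -0.212]
 [-0.    -0.212 -0.977]
 [-1.     0.001 -0.   ]] 0.004393069958726654
```

View pics/above.png

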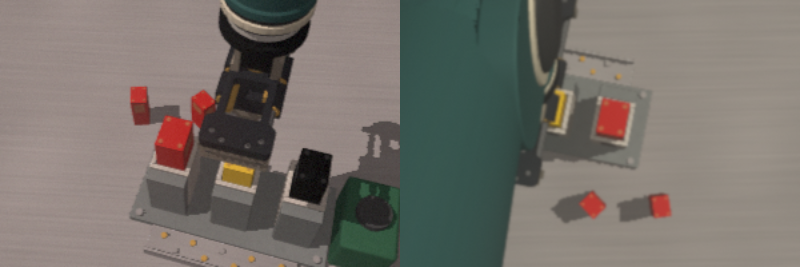

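The shut gripper stands over the yellow cartridge (left pane, about 238,165), clear of both neighbours. Now I press.

```bash
cat >> h.py <<'E'
def press(n):
    p=POS[n]; top={"yellow":134,"black":147}[n]
    robot.servo_line([*p,top+5],feed=80); st("near")
    robot.servo_line([*p,116],feed=35); s=st("116")
    z=116.
    while z>110 and s["contact_force"][2]<19.5:
        z-=.5; robot.servo_line([*p,z],feed=35); robot.hold(.05); s=st(z)
    robot.hold(.1); st("stop")
    robot.servo_line([*p,top+5],feed=60)
    robot.servo_line([*p,210],feed=150); st("off")
E
python3 - <<'E'
from h import *
press("yellow")
E
```

```text
near 6.47 [544.42  84.01 138.66] [-0.2  0.7 -0.5]
116 7.28 [545.23  84.37 116.8 ] [-1.5  0.7  6.3]
115.5 7.58 [545.23  84.4  116.37] [-0.9  0.6  7.8]
115.0 7.88 [545.22  84.39 115.92] [-1.4 -1.2  7.3]
114.5 8.18 [545.48  84.44 115.93] [-1.8  0.1 11.5]
114.0 8.47 [545.66  84.43 115.88] [-2.3  0.4 14.7]
113.5 8.78 [545.84  84.44 115.84] [-3.8  0.  18.2]
113.0 9.07 [546.09  84.5  115.84] [-4.5 -0.1 21.8]
stop 9.18 [546.1   84.51 115.85] [-5.2 -1.1 21.2]
off 10.38 [543.71  84.27 209.07] [-0.1 -0.6  0.2]
```

```bash
cat >> h.py <<'E'
def look(tag):
    im=viewer.read_camera("scene");cv2.imwrite(f"pics/{tag}.png",cv2.resize(im[130:290,180:400,::-1],None,fx=3,fy=3,interpolation=cv2.INTER_CUBIC))
    K,R,t=cam("scene")
    for n in POS:
        for d in viewer.pinpoint(n+"_top","scene"):
            p=np.array(d["at"]);u=K@p;print(n,round(d["confidence"],2),(R.T@(p-t)).round(1),(u[:2]/u[2]).round(1))
E
python3 - <<'E'
from h import *
robot.movep([*POS["black"],210],rot(1));st()
look("after_yellow")
E
```

```text
10.82 [561.63 168.37 208.11] [-0.3 -1.1  0.4]
red 0.69 [411.9 -67.7  60.7] [201.8 171.4]
red 0.68 [524.5  -0.6 149. ] [229.1 197.4]
red 0.66 [412.7  34.   66.1] [253.6 172.8]
yellow 0.83 [544.9  81.8 153.2] [280.5 209.8]
black 0.72 [560.4 165.6 147.9] [334.5 223.1]
```

View pics/after_yellow.png

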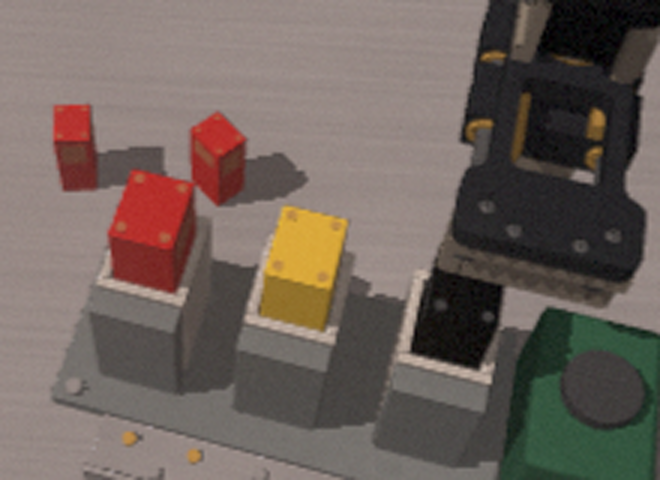

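Yellow now stands as proud of its bay as red, with its screws at about (283,212) in the full picture against (282,216) before. Black is still up. Pressing black.

Run:
```python
from h import *
print(atz("scene",(282.7,211.7),147))
press("black")
robot.servo_line([POS["black"][0],POS["black"][1],260],feed=150)
look("after_black")
```

```text
[544.48467441  85.67428324 147.        ]
near 11.89 [562.98 167.33 152.28] [-0.5 -0.4  0. ]
116 13.07 [563.25 167.5  116.81] [-0.2 -0.4  5.9]
115.5 13.37 [563.23 167.56 116.34] [-1.4 -0.   5.9]
115.0 13.67 [563.29 167.55 115.95] [-0.8 -0.3  6.9]
114.5 13.97 [563.42 167.62 115.9 ] [-1.5 -0.7 10.9]
114.0 14.27 [563.6  167.63 115.88] [-3.2 -0.5 14. ]
113.5 14.57 [563.81 167.68 115.87] [-3.9 -0.8 17.3]
113.0 14.87 [564.07 167.72 115.86] [-3.9 -0.9 19.5]
112.5 15.17 [564.23 167.79 115.83] [-5.8 -1.1 23.6]
stop 15.27 [564.22 167.8  115.85] [-5.1 -1.1 22.9]
off 16.61 [562.15 167.33 209.46] [ 0.8  0.  -0.1]
red 0.8 [413.4 -65.4  62. ] [202.9 171.7]
red 0.61 [525.2   2.4 151.9] [230.9 196.9]
red 0.56 [416.6  34.   67.2] [253.5 174. ]
yellow 0.76 [548.4  80.8 149.9] [279.7 212.8]
black 0.83 [564.9 165.6 137.9] [333.4 228.7]
```

View pics/after_black.png

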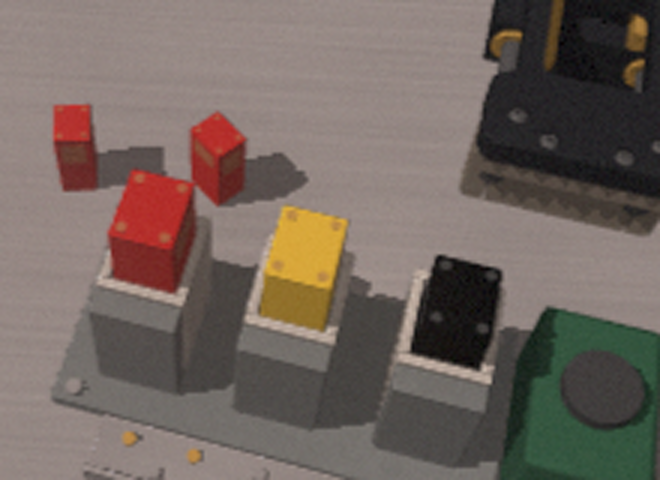

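Run:
```python
from h import *
print(atz("scene",(334.8,228.8),134),atz("scene",(334.8,228.8),147))
st(); robot.job_done()
```

```text
[562.76799862 168.63485115 134.        ] [569.78573736 165.66954396 147.        ]
 17.29 [561.9  167.17 258.66] [ 0.  -0.4  0.6]
the job is handed in; nothing more can be done
```

The job is done and handed in at 17.3 s of the 38 s allowed. I got no verdict back.

- **Yellow:** I pressed it to its hard stop at about 21 N with the shut fingers, and it popped up. Its four screws in the scene picture fit a top at 147 mm.
- **Black:** I pressed it to its stop at about 23 N, and its catch held. Its screws now line up with its starting position only if the top is at 134 mm, the home height; assuming 147 mm puts them about 7 mm off.
- **Red:** I did not touch the large red cartridge in its bay, and it looks unchanged. I left the two small red look-alikes on the bench alone.

**Disagreements:**
- At both stops the tool read about 115.9 mm, where 115 mm was expected. I put that down to a small tool offset, since both cartridges stopped at the same height while the force rose.
- The network's heights read a few millimetres high: yellow gave 150–153 mm, black 138 mm and red 149–152 mm.

At the end the gripper was about 125 mm above the cartridge and touching nothing, with a contact force below 1 N.

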